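# Take the doming punch out of its tray and stand it on the bench block

### The arm

A 6-joint arm with a two-finger parallel gripper is mounted at the origin on the work surface. World frame = base frame: x ahead of the robot, y to its left, z up, the work surface at z = 0. Lengths are in m, angles in rad, forces in N, time in s.
With the tool pointing down it reaches from about 0.325 to 0.775 m from the base axis. Payload 9.3 kg.
Tool frame: the origin (TCP) lies midway between the tips of the shut fingers; the grasp point (between the pads) lies 19 mm behind it; z points along the fingers, y is the line along which they close (so a half turn about z gives the same grasp; the last joint's range is limited). The gripper opens to 85 mm and grips with 20 to 120 N. Pads are 22 mm wide; open, the fingers measure 114 mm over their backs; the gripper's body (76 mm by 85 mm) begins 54 mm behind the grasp point. The pads swing forward as they close: fully open they stand 13 mm farther back than shut.
Start: joints at [0.962, 0.259, 0.021, 1.334, 0, 1.418], TCP at [0.242, 0.494, 0.231] pointing down, gripper open.
Joint ranges: [-3.04, 3.04], [-0.91, 1.82], [-1.04, 1.36], [-1.92, 1.95], [-1.52, 1.45], [-3.14, 3.14]. Speed limits (rad/s): [2.22, 2.22, 2.79, 3.14, 3.14, 3.14].

### API

Orientations are given as [roll, pitch, yaw] about the fixed x, y, z axes, in that order (R = Rz(yaw) Ry(pitch) Rx(roll)).
In Python, from station import * gives the robot as it stands.
- The arm moves only by the tool carry_out, never from a script. Its argument "plan" is a list of rows, each a list of 7 numbers: the shift along the tool's x, y, z in m, then the turn, a rotation vector about the tool's x, y, z in rad, then the opening, from -1 (shut) to 1 (fully open). In form: [[tx, ty, tz, ax, ay, az, gripper], ...]. A call has 1 to 8 rows; each row shifts and turns the commanded pose from where the row before left it, along the tool's axes as they then stand; what a row does not reach is not made up. A row lasts 1/12 s, in which the tool goes at most 41.7 mm and 7.16 degrees, less where a joint would pass 70% of its speed; a pose out of reach is approached as far as the arm can. A call with a gripper value outside its range is refused whole. The fingers move at their own pace and stop on an object; "force" is the grip in N (left out, the last holds). Time passes only in rows, so rows that do not move let the fingers close. It gives the time, the measured TCP pose, the force, the opening and the grip force at its end, in the units of the state.
- read_state(): the state, without advancing time (a new reading comes with each control period).
- snapshot(name): name is "scene" or "top" or "wrist"; returns the picture (480x640x3 uint8, red, green, blue); there is no depth.
- calibration(name): a dict with "mtx" (3x3 intrinsics, pixels), "R" (3x3) and "t" (3): a world point X has camera coordinates R X + t; the wrist camera has in their place "mount" (4x4, takes a point from camera to tool coordinates, whose origin is the TCP and whose axes are the flange's). Camera axes: x right, y down, z forward; pixel columns grow to the right and rows downward; lengths in m; the calibration is good to about 2 mm. A picture is of the moment at which its call begins: read the wrist's pose just before it. calibration takes no time and is no camera call.
- finish_job(): hands the job in; it is judged then, once.
The state is a dict: "time_s": time; "q": joint angles; "joint_vel": joint speeds; "tau": joint torques, N m; "tool_pos": TCP position; "tool_rot": TCP orientation; "ft_force": force on the tool from outside, world axes, zero at the start; "moment": the same for the moment, N m; "finger_gap": finger opening in m; "grasp_force": force on a finger pad.
Only numpy, scipy, OpenCV 4.12 (cv2) and the standard library are available. Lean on these libraries where they do the work, as an engineer would, in place of code of your own. Each camera call takes 0.05 s, during which the arm holds its last target. There are 200 camera calls.

### The job

On the jeweller's bench, three steel forming punches sit with their feet sunk in a wooden tray. Lift the one with the round dome top straight up out of its pocket and stand it upright near the middle of the flat square steel bench block, lowering it until it rests there before you let go. Leave the other two punches in their pockets.

Things in the scene. Friction and masses are not known exactly. Their poses are not given: they have to be found in the camera images.
- dome_punch: Steel punch to move, 72 mm tall, 0.3 to 0.6 kg: round foot 44 mm wide, 16 mm high; round stem 28 mm wide, straight from 16 to 58 mm above the underside, ending in a half-ball of the same width. Origin: centre of the underside, z up. It starts in one of three pockets of a fixed wooden tray, underside 8 mm above the table, foot flush with the tray's top (24 mm high), so only the stem is grippable.
- cone_punch: Bystander in the same tray: steel punch, 74 mm tall, same foot, but on it a long cone, 28 mm wide up to 24 mm above the underside, then tapering to a point 6 mm wide. Origin: centre of the underside, z up. The tray (84 x 250 mm) has its three pockets in a straight row, 75 mm apart, each 46 mm wide and 16 mm deep; which punch is in which varies.
- square_punch: Bystander in the same tray: steel punch, 68 mm tall, same foot, but with a square 26 x 26 mm flat-topped post, which may be turned to any yaw. Origin: centre of the underside, z up.
- bench_block: Flat square steel bench block, 100 x 100 mm and 20 mm high, fixed on the bench, its top bare and level. Origin: centre of its underside (on the table), z up; the top lies 20 mm above the origin.
Not all that is in view belongs to the job. What is shaped like the dome_punch but blue is not meant.

How it is judged:
By the outcome, as a careful person would: the job done as asked, in the order asked, and still so for the second after the job is handed in, with the robot touching nothing.
It also fails if it takes over 45 s, if anything falls off the work surface, if the arm or the gripper's body presses on something with over 40 N, if the wrist force passes 120 N, or if a joint passes its speed limit or range.

## Working session

There is one attempt and no reset: what is moved stays moved. The work goes in short steps, Python scripts to look and compute and a tool call to move; the robot and the scene stay as the last step left them, time stands still between calls to the robot, and variables do not carry over. Pictures are saved under pics/ and viewed, at most 10 in all, crops included, and the job is handed in when it is done.

Besides the shell and the picture viewer there is one more tool, called after "Emit:" by a JSON object that holds its "fn" and its "kwargs". carry_out: Moves the arm, as the interface text tells. Its arguments: {"type":"object","properties":{"plan":{"type":"array","items":{"type":"array","items":{"type":"number"}}},"force":{"type":"number"}},"required":["plan"]}

```bash
mkdir -p pics
python3 - <<'E'
from station import *
import cv2,numpy as np
s=read_state();print({k:s[k] for k in('time_s','tool_pos','tool_rot','finger_gap')})
for n in('scene','top'):
    cv2.imwrite(f'pics/{n}0.png',snapshot(n)[:,:,::-1])
    c=calibration(n);print(n,c['mtx'],c['R'],c['t'])
print(calibration('wrist'))
E
```

```text
{'time_s': 0.0, 'tool_pos': array([0.2419404 , 0.49362256, 0.23063447]), 'tool_rot': array([-3.14023920e+00, -1.99938984e-04,  2.68579408e+00]), 'finger_gap': 0.08596412587998303}
scene [[582.73832593   0.         320.94995492]
 [  0.         582.73832593 234.8524403 ]
 [  0.           0.           1.        ]] [[ 0.61102687  0.79131536  0.0215908 ]
 [ 0.5343523  -0.39217862 -0.7487747 ]
 [-0.58404947  0.46905855 -0.66247286]] [-0.30494935 -0.2167481   1.3790773 ]
top [[562.957697     0.         318.10371556]
 [  0.         562.957697   236.0392177 ]
 [  0.           0.           1.        ]] [[ 0.00637683 -0.99935657 -0.03529553]
 [-0.99396193 -0.00246808 -0.10969773]
 [ 0.10954004  0.03578194 -0.99333813]] [0.01958046 0.50266318 1.0008375 ]
{'mtx': array([[359.79022353,   0.        , 320.5436623 ],
       [  0.        , 359.79022353, 240.65587972],
       [  0.        ,   0.        ,   1.        ]]), 'mount': array([[ 6.78067683e-04, -9.54716862e-01, -2.97515131e-01,
         7.44166760e-02],
       [ 9.99999683e-01,  5.23338798e-04,  5.99724434e-04,
         3.62847071e-04],
       [-4.16865819e-04, -2.97515443e-01,  9.54716915e-01,
        -1.42943546e-01],
       [ 0.00000000e+00,  0.00000000e+00,  0.00000000e+00,
         1.00000000e+00]])}
```

View pics/top0.png

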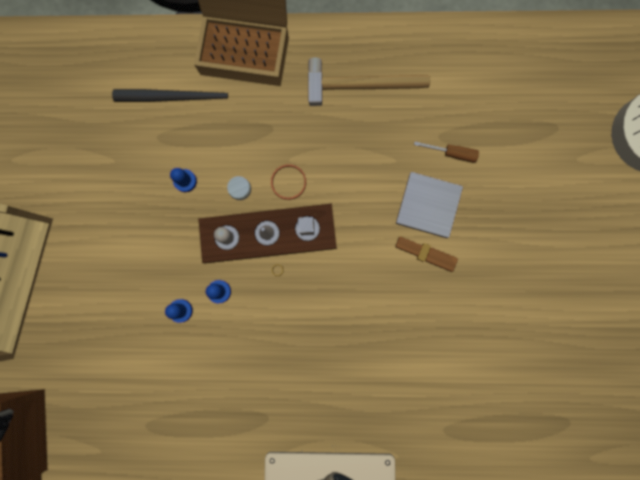

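View pics/scene0.png

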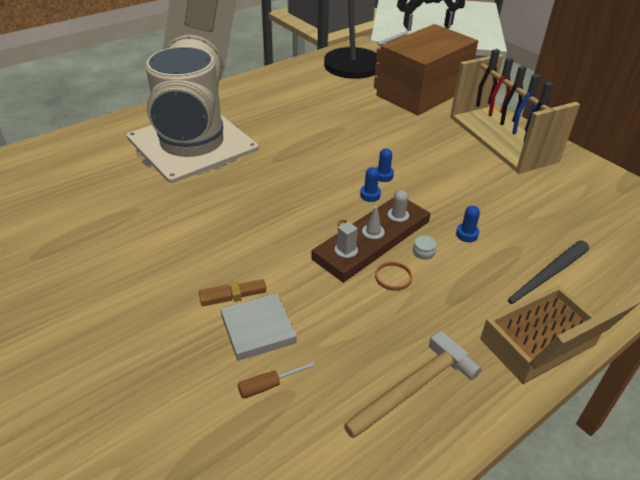

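The top view shows the tray with the dome punch at about (227,237), cone at (267,232), square at (308,228), and the block centred at about (430,204). The scene view confirms the dome is the far-right punch in the tray, at (400,205); the blue ones are decoys.

Run:
```python
import cv2,numpy as np
t=cv2.imread('pics/top0.png');s=cv2.imread('pics/scene0.png')
f=lambda im,x,y,w,h,k:cv2.resize(im[y:y+h,x:x+w],None,fx=k,fy=k,interpolation=cv2.INTER_CUBIC)
a=f(t,190,190,160,80,5)
b=np.hstack([f(t,390,165,80,60,5),f(s,370,180,80,60,5)])
cv2.imwrite('pics/crop1.png',np.vstack([a[:300],b[:300]]))
```

```text
(no output)
```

View pics/crop1.png

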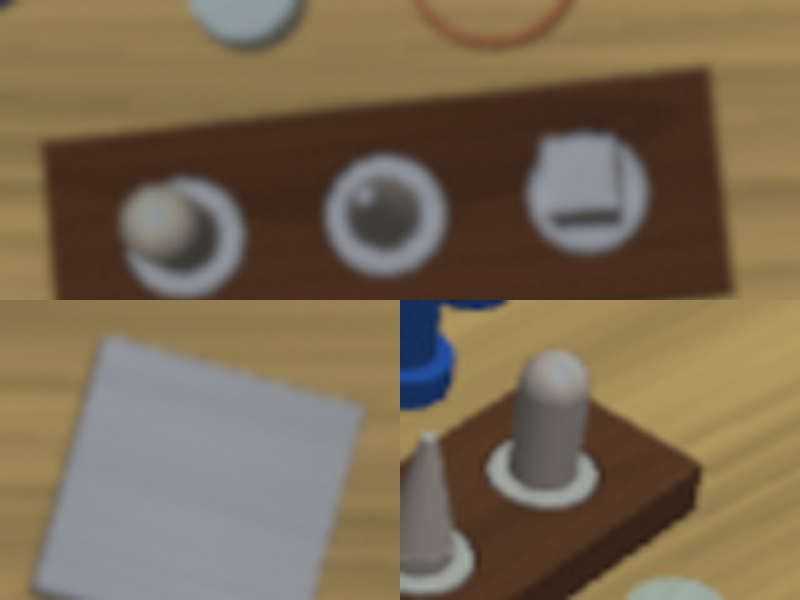

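```bash
cat > h.py <<'E'
from station import *
import numpy as np,cv2
from scipy.spatial.transform import Rotation as Ro
def pt(n,uv,z):
    c=calibration(n);R=np.array(c['R']);t=np.array(c['t'])
    d=R.T@np.linalg.solve(c['mtx'],[*uv,1]);o=-R.T@t
    return (o+d*(z-o[2])/d[2]).round(4)
E
python3 - <<'E'
from h import *
for n,uv in(('dome',(226.6,237.4)),('cone',(267.2,233)),('sq',(307.4,228.6))):print(n,pt('top',uv,.024))
print('ball',pt('top',(222,234.4),.066),'scene foot',pt('scene',(398.6,214.8),.024))
for uv in((410.6,172),(462.4,186.6),(397,223),(429.7,204.8)):print('blk',pt('top',uv,.02))
s=read_state();print(Ro.from_euler('xyz',s['tool_rot']).as_matrix().round(4))
E
```

```text
dome [0.5001 0.1909 0.024 ]
cone [0.5084 0.1158 0.024 ]
sq [0.5167 0.0417 0.024 ]
ball [0.5009 0.1908 0.066 ] scene foot [0.5043 0.1903 0.024 ]
blk [ 0.6234 -0.1488  0.02  ]
blk [ 0.5958 -0.2434  0.02  ]
blk [ 0.5279 -0.1228  0.02  ]
blk [ 0.5618 -0.183   0.02  ]
[[-8.979e-01  4.402e-01 -7.000e-04]
 [ 4.402e-01  8.979e-01 -1.000e-03]
 [ 2.000e-04 -1.200e-03 -1.000e+00]]
```

Emit:
{"fn": "carry_out", "kwargs": {"plan": [[0,0,0,0,0,0.12,1],[0,0,0,0,0,0.12,1],[0,0,0,0,0,0.12,1],[0,0,0,0,0,0.12,1],[0,0,0,0,0,0.12,1],[0,0,0,0,0,0.12,1],[0,0,0,0,0,0.12,1],[0,0,0,0,0,0.12,1]], "force": 60}}

```text
time_s: 0.77
tool_pos: [0.242, 0.4937, 0.2309]
tool_rot: [-3.141, 0.001, 1.72]
ft_force: [0.4, -0.2, 0.1]
finger_gap: 0.0856
grasp_force: 0.0
```

```bash
cat >> h.py <<'E'
def go(p):
    s=read_state();R=Ro.from_euler('xyz',s['tool_rot'])
    print('t',s['time_s'],'pos',s['tool_pos'].round(4),'rot',np.round(s['tool_rot'],4),'gap',s['finger_gap'],'F',np.round(s['ft_force'],1))
    print('shift',R.inv().apply(np.array(p)-s['tool_pos']).round(4))
E
python3 -c "
from h import *
go([.501,.191,.15])"
```

```text
t 0.7667 pos [0.242  0.4937 0.2309] rot [-3.1410e+00  6.0000e-04  1.7199e+00] gap 0.08561149337156303 F [ 0.4 -0.2  0.1]
shift [-0.3378  0.2112  0.081 ]
```

Emit:
{"fn": "carry_out", "kwargs": {"plan": [[-0.024,0.015,0,0,0,0,1],[-0.024,0.015,0,0,0,0,1],[-0.024,0.015,0,0,0,0,1],[-0.024,0.015,0,0,0,0,1],[-0.024,0.015,0,0,0,0,1],[-0.024,0.015,0,0,0,0,1],[-0.024,0.015,0,0,0,0,1],[-0.024,0.015,0,0,0,0,1]]}}

```text
time_s: 1.43
tool_pos: [0.3909, 0.3214, 0.231]
tool_rot: [-3.141, 0.0, 1.726]
ft_force: [0.6, 0.3, 0.8]
finger_gap: 0.0852
grasp_force: 0.0
```

Emit:
{"fn": "carry_out", "kwargs": {"plan": [[-0.024,0.015,0.01,0,0,0,1],[-0.024,0.015,0.01,0,0,0,1],[-0.024,0.015,0.01,0,0,0,1],[-0.024,0.015,0.01,0,0,0,1],[-0.024,0.015,0.01,0,0,0,1],[-0.024,0.015,0.01,0,0,0,1],[0,0,0,0,0,0,1],[0,0,0,0,0,0,1]]}}

```text
time_s: 2.1
tool_pos: [0.5017, 0.1931, 0.1702]
tool_rot: [-3.139, 0.0, 1.723]
ft_force: [-0.1, -0.0, 0.1]
finger_gap: 0.0854
grasp_force: 0.0
```

```bash
python3 -c "
from h import *
go([.501,.191,.15])
cv2.imwrite('pics/w1.png',snapshot('wrist')[:,:,::-1])
c=calibration('wrist');s=read_state();T=np.eye(4);T[:3,:3]=Ro.from_euler('xyz',s['tool_rot']).as_matrix();T[:3,3]=s['tool_pos']
M=np.linalg.inv(T@c['mount'])
for p in ([.501,.191,.024],[.501,.191,.066]):
  q=M@[*p,1];q=c['mtx']@q[:3];print(q[:2]/q[2])
"
```

```text
t 2.1 pos [0.5017 0.1931 0.1702] rot [-3.1394e+00  1.0000e-04  1.7233e+00] gap 0.0854387007415804 F [-0.1 -0.   0.1]
shift [-0.002  -0.001   0.0202]
[317.96066004 226.93087198]
[317.42487859 242.12269143]
```

View pics/w1.png

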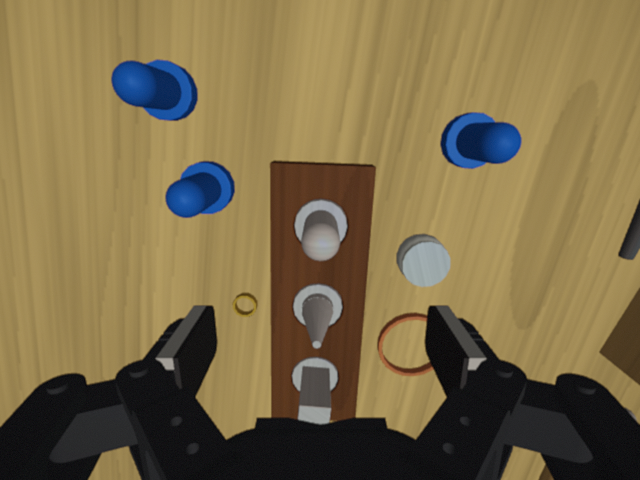

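The wrist view shows the dome foot at about (321,225) and the ball at (321,242). That is 3 px right of the prediction, so I shift the x target to about 0.503, which agrees with the scene camera. There is room for the fingers.

Emit:
{"fn": "carry_out", "kwargs": {"plan": [[-0.002,0.001,0.01,0,0,0,1],[0,0,0.025,0,0,0,1],[0,0,0.025,0,0,0,1],[0,0,0.025,0,0,0,1],[0,0,0.025,0,0,0,1],[0,0,0.015,0,0,0,1],[0,0,0.01,0,0,0,1],[0,0,0,0,0,0,1]], "force": 60}}

```text
time_s: 2.82
tool_pos: [0.5012, 0.1929, 0.0344]
tool_rot: [-3.139, 0.0, 1.727]
ft_force: [-0.1, 0.2, 0.1]
finger_gap: 0.0851
grasp_force: 0.0
```

```bash
python3 -c "
from h import *
go([.503,.191,.031])"
```

```text
t 2.8167 pos [0.5012 0.1929 0.0344] rot [-3.1387e+00  1.0000e-04  1.7271e+00] gap 0.08514129927324209 F [-0.1  0.2  0.1]
shift [-0.0022  0.0015  0.0034]
```

Emit:
{"fn": "carry_out", "kwargs": {"plan": [[-0.002,0.0015,0.003,0,0,0,1],[0,0,0,0,0,0,1],[0,0,0,0,0,0,0.4],[0,0,0,0,0,0,0],[0,0,0,0,0,0,-0.3],[0,0,0,0,0,0,-0.5],[0,0,0,0,0,0,-0.7],[0,0,0,0,0,0,-1]], "force": 60}}

```text
time_s: 3.48
tool_pos: [0.5031, 0.1905, 0.0337]
tool_rot: [-3.139, 0.0, 1.726]
ft_force: [-7.4, -2.2, 10.3]
finger_gap: 0.0269
grasp_force: 58.8
```

Emit:
{"fn": "carry_out", "kwargs": {"plan": [[0,0,0,0,0,0,-1],[0,0,0,0,0,0,-1],[0,0,0,0,0,0,-1],[0,0,0,0,0,0,-1]]}}

```text
time_s: 3.82
tool_pos: [0.503, 0.1905, 0.0336]
tool_rot: [-3.139, 0.0, 1.726]
ft_force: [-7.5, -1.6, 9.1]
finger_gap: 0.0267
grasp_force: 58.8
```

Emit:
{"fn": "carry_out", "kwargs": {"plan": [[0,-0.0005,-0.001,0,0,0,-1],[0,-0.0005,-0.003,0,0,0,-1],[0,0,-0.004,0,0,0,-1],[0,0,-0.004,0,0,0,-1],[0,0,-0.004,0,0,0,-1],[0,0,-0.004,0,0,0,-1],[0,0,0,0,0,0,-1]]}}

```text
time_s: 4.4
tool_pos: [0.5045, 0.1908, 0.0544]
tool_rot: [3.139, -0.0, 1.726]
ft_force: [1.1, 0.5, -3.6]
finger_gap: 0.0271
grasp_force: 59.3
```

Emit:
{"fn": "carry_out", "kwargs": {"plan": [[0,0,-0.015,0,0,0,-1],[0,0,-0.02,0,0,0,-1],[0,0,-0.02,0,0,0,-1],[0,0,-0.02,0,0,0,-1],[0,0,-0.015,0,0,0,-1],[0,0,0,0,0,0,-1],[0,0,0,0,0,0,-1]]}}

```text
time_s: 4.98
tool_pos: [0.5041, 0.1907, 0.1436]
tool_rot: [3.14, -0.0, 1.726]
ft_force: [-0.7, 0.1, -5.1]
finger_gap: 0.0265
grasp_force: 59.7
```

```bash
python3 -c "
from h import *
go([.563,-.183,.145])
cv2.imwrite('pics/s2.png',cv2.resize(snapshot('scene')[100:340,250:570,::-1],None,fx=2,fy=2))"
```

```text
t 4.9833 pos [0.5041 0.1907 0.1436] rot [ 3.1397e+00 -1.0000e-04  1.7258e+00] gap 0.02650088541844232 F [-0.7  0.1 -5.1]
shift [-0.3783  0.0005 -0.0014]
```

View pics/s2.png

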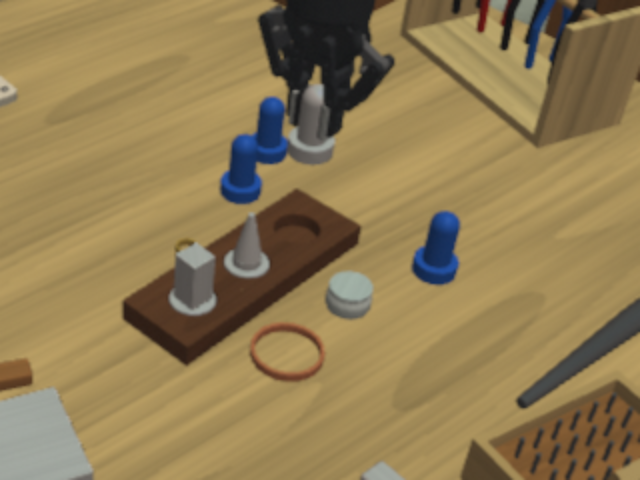

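The dome punch hangs upright in the gripper at (312,130) in the crop. Its pocket is empty and the other two are in place. Next I traverse to the block.

Emit:
{"fn": "carry_out", "kwargs": {"plan": [[-0.01,0,0,0,0,0,-1],[-0.02,0,0,0,0,0,-1],[-0.026,0,0,0,0,0,-1],[-0.026,0,0,0,0,0,-1],[-0.026,0,0,0,0,0,-1],[-0.026,0,0,0,0,0,-1],[-0.026,0,0,0,0,0,-1],[-0.026,0,0,0,0,0,-1]]}}

```text
time_s: 5.7
tool_pos: [0.5317, 0.0051, 0.1419]
tool_rot: [-3.14, -0.0, 1.726]
ft_force: [-0.0, 0.5, -4.3]
finger_gap: 0.0269
grasp_force: 59.7
```

Emit:
{"fn": "carry_out", "kwargs": {"plan": [[-0.026,0,0,0,0,0,-1],[-0.026,0,0,0,0,0,-1],[-0.026,0,0,0,0,0,-1],[-0.026,0,0,0,0,0,-1],[-0.026,0,0,0,0,0,-1],[-0.026,0,0,0,0,0,-1],[-0.02,0,0,0,0,0,-1],[-0.01,0,0,0,0,0,-1]]}}

```text
time_s: 6.37
tool_pos: [0.5605, -0.1798, 0.1416]
tool_rot: [-3.14, -0.0, 1.724]
ft_force: [-0.0, 1.0, -4.5]
finger_gap: 0.0267
grasp_force: 59.7
```

Emit:
{"fn": "carry_out", "kwargs": {"plan": [[0,0,0,0,0,0,-1],[0,0,0,0,0,0,-1]]}}

```text
time_s: 6.53
tool_pos: [0.5604, -0.1771, 0.1422]
tool_rot: [-3.14, -0.001, 1.725]
ft_force: [0.2, -0.2, -4.0]
finger_gap: 0.0266
grasp_force: 59.7
```

```bash
python3 -c "
from h import *
go([.563,-.183,.06])"
```

```text
t 6.5333 pos [ 0.5604 -0.1771  0.1422] rot [-3.1401e+00 -1.4000e-03  1.7247e+00] gap 0.026639251339276318 F [ 0.2 -0.2 -4. ]
shift [-0.0063  0.0018  0.0822]
```

Emit:
{"fn": "carry_out", "kwargs": {"plan": [[-0.006,0.002,0.01,0,0,0,-1],[0,0,0.02,0,0,0,-1],[0,0,0.02,0,0,0,-1],[0,0,0.02,0,0,0,-1],[0,0,0.012,0,0,0,-1],[0,0,0.005,0,0,0,-1],[0,0,0,0,0,0,-1],[0,0,0,0,0,0,-1]]}}

```text
time_s: 7.2
tool_pos: [0.5641, -0.1821, 0.0564]
tool_rot: [3.142, -0.0, 1.727]
ft_force: [-0.4, -0.5, -3.2]
finger_gap: 0.0267
grasp_force: 59.7
```

```bash
python3 -c "
from h import *
go([.563,-.183,.0456])
f=lambda im,x,y:cv2.resize(im[y:y+120,x:x+120,::-1],None,fx=3,fy=3,interpolation=cv2.INTER_CUBIC)
cv2.imwrite('pics/s3.png',np.hstack([f(snapshot('scene'),200,240),f(snapshot('top'),370,145)]))"
```

```text
t 7.2 pos [ 0.5641 -0.1821  0.0564] rot [ 3.1416 -0.      1.7266] gap 0.02668958261168868 F [-0.4 -0.5 -3.2]
shift [-0.0007 -0.0012  0.0108]
```

View pics/s3.png

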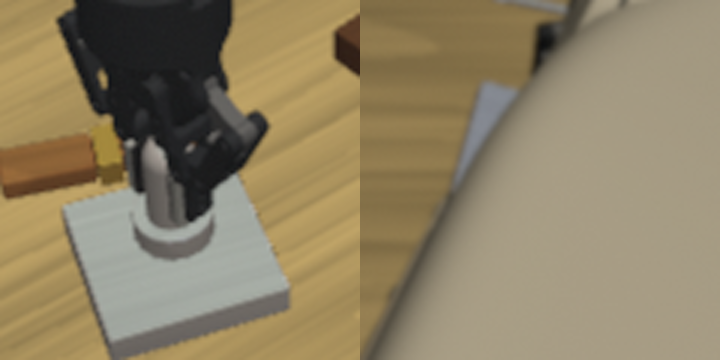

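The scene crop shows the punch upright about 10 mm above the block, centred to within a few mm; the arm blocks the top view. Now I lower gently.

Emit:
{"fn": "carry_out", "kwargs": {"plan": [[0,-0.001,0.003,0,0,0,-1],[0,0,0.003,0,0,0,-1],[0,0,0.002,0,0,0,-1],[0,0,0,0,0,0,-1],[0,0,0,0,0,0,-1]]}}

```text
time_s: 7.72
tool_pos: [0.5628, -0.1827, 0.0482]
tool_rot: [-3.141, -0.0, 1.726]
ft_force: [0.6, -0.7, -3.3]
finger_gap: 0.0266
grasp_force: 59.7
```

Emit:
{"fn": "carry_out", "kwargs": {"plan": [[0,0,0.001,0,0,0,-1],[0,0,0,0,0,0,-1],[0,0,0,0,0,0,-1]]}}

```text
time_s: 7.97
tool_pos: [0.5629, -0.1828, 0.0473]
tool_rot: [-3.142, -0.0, 1.726]
ft_force: [-0.4, -0.5, -3.8]
finger_gap: 0.0266
grasp_force: 59.7
```

Emit:
{"fn": "carry_out", "kwargs": {"plan": [[0,0,0.001,0,0,0,-1],[0,0,0,0,0,0,-1],[0,0,0,0,0,0,-1]]}}

```text
time_s: 8.22
tool_pos: [0.5629, -0.1827, 0.0462]
tool_rot: [-3.141, -0.0, 1.726]
ft_force: [0.2, -0.2, -3.4]
finger_gap: 0.0266
grasp_force: 59.7
```

Emit:
{"fn": "carry_out", "kwargs": {"plan": [[0,0,0.0007,0,0,0,-1],[0,0,0,0,0,0,-1],[0,0,0,0,0,0,-1]]}}

```text
time_s: 8.47
tool_pos: [0.563, -0.1828, 0.0457]
tool_rot: [3.141, 0.0, 1.726]
ft_force: [-0.1, -0.7, -2.2]
finger_gap: 0.0269
grasp_force: 60.2
```

Emit:
{"fn": "carry_out", "kwargs": {"plan": [[0,0,0.0007,0,0,0,-1],[0,0,0,0,0,0,-1],[0,0,0,0,0,0,-1]]}}

```text
time_s: 8.72
tool_pos: [0.563, -0.1828, 0.0457]
tool_rot: [3.141, 0.001, 1.726]
ft_force: [-2.9, 0.7, 4.3]
finger_gap: 0.0268
grasp_force: 61.0
```

The wrist force has gone from −4 to +4 N, so the punch rests on the block. Release.

Emit:
{"fn": "carry_out", "kwargs": {"plan": [[0,0,0,0,0,0,-0.3],[0,0,0,0,0,0,-0.2],[0,0,0,0,0,0,0],[0,0,0,0,0,0,0.3],[0,0,0,0,0,0,0.5],[0,0,0,0,0,0,0.5]], "force": 20}}

```text
time_s: 9.22
tool_pos: [0.5629, -0.1828, 0.0448]
tool_rot: [-3.142, -0.0, 1.726]
ft_force: [-0.1, -0.5, 0.6]
finger_gap: 0.0642
grasp_force: 0.0
```

Emit:
{"fn": "carry_out", "kwargs": {"plan": [[0,0,-0.005,0,0,0,0.5],[0,0,-0.015,0,0,0,0.5],[0,0,-0.025,0,0,0,0.5],[0,0,-0.025,0,0,0,0.5],[0,0,-0.025,0,0,0,0.5],[0,0,-0.025,0,0,0,0.5],[0,0,-0.015,0,0,0,0.5],[0,0,0,0,0,0,0.5]]}}

```text
time_s: 9.88
tool_pos: [0.5642, -0.1833, 0.184]
tool_rot: [3.137, 0.003, 1.726]
ft_force: [-0.1, 0.1, 0.0]
finger_gap: 0.064
grasp_force: 0.0
```

```bash
python3 -c "
from h import *
go([.563,-.183,.18])
cv2.imwrite('pics/s4.png',cv2.resize(snapshot('scene')[160:400,170:490,::-1],None,fx=2,fy=2))"
```

```text
t 9.8833 pos [ 0.5642 -0.1833  0.184 ] rot [3.1367 0.0035 1.7258] gap 0.06401800237705223 F [-0.1  0.1  0. ]
shift [ 0.0005 -0.0011  0.004 ]
```

View pics/s4.png

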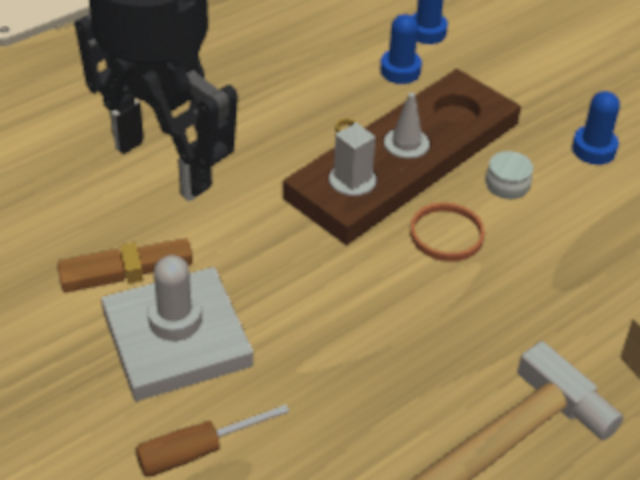

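The punch stands upright at (175,322) in the crop, within a few mm of the block's centre (177,326). The bystanders are untouched and the gripper is clear.

```bash
python3 -c "
from station import *
print(finish_job())"
```

```text
the job is handed in; nothing more can be done
None
```

The dome punch stands upright within a few mm of the middle of the bench block, lowered until it rested there before release; the other two punches are still in their pockets, and I handed the job in at about 10 s.

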